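# Open the sealing press and draw out its tray

### The arm

A 6-joint arm with a two-finger parallel gripper is mounted at the origin on the work surface. World frame = base frame: x ahead of the robot, y to its left, z up, the work surface at z = 0. Lengths are in m, angles in rad, forces in N, time in s.
With the tool pointing down it reaches from about 0.25 to 0.775 m from the base axis. Payload 4 kg.
Tool frame: the origin (TCP) lies at the very end of the fingers, on their centre line; the grasp point (between the pads) lies 19 mm behind it; z points along the fingers, y is the line along which they close (so a half turn about z gives the same grasp; the last joint's range is limited). The gripper opens to 94 mm and grips with 3 to 60 N. Pads are 16 mm wide; open, the fingers measure 119 mm over their backs; the gripper's body (75 mm by 177 mm) begins 78 mm behind the grasp point.
Start: joints at [-1.3, 0.087, 1.371, -0, 1.684, -0.103], TCP at [0.201, -0.512, 0.185] pointing down, gripper open.
Joint ranges: [-3.1, 3.1], [-0.76, 2.03], [0.27, 2.55], [-1.08, 4.22], [0.17, 2.65], [-2.57, 2.57]. Speed limits (rad/s): [2.79, 2.79, 3.14, 3.14, 3.14, 3.14].

### API

Orientations are given as [roll, pitch, yaw] about the fixed x, y, z axes, in that order (R = Rz(yaw) Ry(pitch) Rx(roll)).
In Python, from bench import robot, vision gives the robot as it stands.
- The arm moves only by the shell command python3 -m crank 'ROWS'. ROWS is JSON, a list of rows, each a list of 3 entries, a list of its own where there are three numbers: the closure, from 0 (fully open) to 1 (shut), then the shift along the tool's x, y, z in m, then the turn, a rotation vector about the tool's x, y, z in degrees. A call has 1 to 8 rows; each row shifts and turns the commanded pose from where the row before left it, along the tool's axes as they then stand; what a row does not reach is not made up. A row lasts 1/10 s, in which the tool goes at most 50 mm and 8.59 degrees, less where a joint would pass 70% of its speed; a pose out of reach is approached as far as the arm can. A call with a gripper value outside its range is refused whole. The fingers move at their own pace and stop on an object; the grip force is fixed at half the most. Time passes only in rows, so rows that do not move let the fingers close. It gives the time, the measured TCP pose, the force, the opening and the grip force at its end, in the units of the state.
- robot.get_obs(): the state, without advancing time (a new reading comes with each control period).
- vision.snapshot(name): name is "side" or "top" or "wrist"; returns a dict with "color" (384x512x3 uint8, red, green, blue), "z_map" (384x512 float32, m along the optical axis (not along the pixel's ray), 0 where there is no reading), "fx", "fy", "cx", "cy" (pixels), "R" (3x3) and "t" (3): a world point X has camera coordinates R X + t. Camera axes: x right, y down, z forward; pixel columns grow to the right and rows downward; lengths in m; the calibration is good to about 2 mm. A picture is of the moment at which its call begins.
- robot.close_job(): hands the job in; it is judged then, once.
The state is a dict: "time": time; "joint_positions": joint angles; "qvel": joint speeds; "joint_torque": joint torques, N m; "tool_pos": TCP position; "ee_rot": TCP orientation; "wrist_force": force on the tool from outside, world axes, zero at the start; "wrist_torque": the same for the moment, N m; "width": finger opening in m; "finger_force": force on a finger pad.
Only numpy, scipy, OpenCV 4.12 (cv2) and the standard library are available. Lean on these libraries where they do the work, as an engineer would, in place of code of your own. Each camera call takes 0.05 s, during which the arm holds its last target. There are 200 camera calls.

### The job

The packs are sealed: push the red-gripped lever of the bench press up and back to its stop to raise the head, then hook a fingertip behind the upturned lip at the front of the tray and gently draw the tray out along its slides until it is fully out against its stop. Only push and hook, do not pinch the lip or the lever grip. Keep both packs sitting in their nests and leave the other things on the bench where they are.

Things in the scene. Friction and masses are not known exactly. Their poses are not given: they have to be found in the camera images.
- sealer: off-white bench sealing press, fixed; base 335 x 280 x 50 mm. Origin on the bench under the bed. -x = front, where the tray comes out; +x = rear, y across, z up. Base: x -85 to 250, y +-140 mm. Head housing over the rear part: x 30 to 220, y +-140, underside z 135, top z 175 mm. A grey control box (z up to 150) sits on its +y side; the lever stands on the middle of the head.
- lever (a joint): press lever, rad: 0 = head clamped, lever leaning 35 degrees to the front; grows as it is pushed up and back; 1.13 = back stop, leaning 30 degrees to the rear, head raised. Starts within 0.12 of 0, stays where left, takes 5 to 7 N at the grip. Pivot: axis along the sealer's y at sealer x 80, z 191 mm. Until it is about two thirds over, a dowel of the head locks the tray shut.
- grip (a point): centre of the lever's cross grip, a bar 110 mm long (along the sealer's y), 26 mm thick, red in front, black behind, 120 mm from the pivot on a 16 mm rod. At lever 0: sealer x 11, z 289 mm; at the back stop: x 140, z 295 mm; y 0; it swings in an arc, top z 311 mm between. Push its red front, e.g. with a finger pointing down before it, moved to the rear along the arc.
- tray (a joint): slide of the tray, m: 0 = shut under the head, grows as it is drawn out to the front (sealer -x); 0.16 = fully out, against its stop. Stays where it is left; takes about 3 N to move.
- lip (a point): middle of the upper rear edge of the tray's upturned steel lip, 210 mm long across the tray's front end (along the sealer's y). Moves with the tray; at tray 0: sealer x -70, y 0, z 88 mm. The lip goes 5 mm forward from here (plus a 6 mm yellow facing) and stands 28 mm above the flat tray plate (top z 60 mm), which is free for 115 mm behind the lip, then a nest block 22 mm high.
- nest_a (a point): middle of the floor of one round nest in the tray (84 mm wide, 18 mm deep); at tray = 0 at sealer x = 100, y = 50, z = 64 mm; moves with the tray
- nest_b (a point): middle of the floor of the other nest; at tray = 0 at sealer x = 100, y = -50, z = 64 mm; moves with the tray
- pack_a: sealed clear round pack with a copper scourer in it, 79 mm wide, 40 mm high, loose in nest a; origin at the middle of its underside
- pack_b: the same, loose in nest b
- scale: grey bench scale, fixed, 240 x 200 mm, round steel pan 130 mm wide, pan top 62 mm high; origin on the bench under its middle
- pack_c: another such pack, 79 mm wide, 40 mm high, loose on the pan of the scale; origin under its middle
- shears: shears with one yellow and one red handle loop, about 170 x 70 x 12 mm, lying loose; origin at the pivot
- tape: roll of tan tape lying flat, 90 mm wide, 24 mm high, loose; origin under its middle
- mug: white mug, 76 mm wide, 85 mm high, handle at its +y, loose; origin under its middle
- jar: green jar, 70 mm wide, 100 mm high, loose; origin under its middle
- bottle: green bottle with yellow label, 62 mm wide, 190 mm high, loose; origin under its middle

How it is judged:
By the outcome, as a careful person would: the job done as asked, in the order asked, and still so for the second after the job is handed in, with the robot touching nothing.
It also fails if it takes over 53 s, if anything falls off the work surface, if the arm or the gripper's body presses on something with over 40 N, if the wrist force passes 120 N, or if a joint passes its speed limit or range.

## Working session

There is one attempt and no reset: what is moved stays moved. The work goes in short steps, Python scripts to look and compute and a shell command to move; the robot and the scene stay as the last step left them, time stands still between calls to the robot, and variables do not carry over. Pictures are saved under pics/ and viewed, at most 10 in all, crops included, and the job is handed in when it is done.

```bash
mkdir -p pics; ls; python3 - <<'E'
from bench import robot, vision
import cv2,numpy as np
for n in("top","side"):
    s=vision.snapshot(n); np.savez(f"pics/{n}0.npz",**s)
    cv2.imwrite(f"pics/{n}0.png",s["color"][:,:,::-1])
    print(n,s["fx"],s["cx"],s["cy"],s["R"].round(3).tolist(),s["t"].round(3).tolist())
o=robot.get_obs();print({k:np.round(v,3).tolist() for k,v in o.items()})
E
```

```text
pics
top 359.3611627437073 251.4683106985917 193.11273193927556 [[-0.017, -1.0, 0.015], [-0.998, 0.016, -0.061], [0.06, -0.016, -0.998]] [0.136, 0.598, 1.173]
side 379.8194965696645 258.5440579376779 194.7220339513595 [[-0.935, -0.354, -0.001], [-0.237, 0.627, -0.742], [0.264, -0.693, -0.671]] [0.613, 0.172, 1.086]
{'time': 0.1, 'joint_positions': [-1.3, 0.088, 1.372, -0.0, 1.684, -0.103], 'qvel': [-0.002, -0.003, -0.003, -0.0, 0.002, -0.001], 'joint_torque': [0.001, -34.125, -30.33, 0.072, 0.03, -0.0], 'tool_pos': [0.201, -0.512, 0.184], 'ee_rot': [-3.14, -0.0, 0.374], 'wrist_force': [-0.082, 0.481, -0.325], 'wrist_torque': [0.05, 0.061, 0.024], 'finger_force': 0.0, 'width': 0.094}
```

View pics/top0.png

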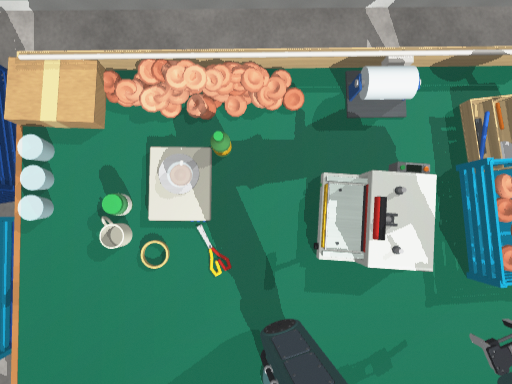

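View pics/side0.png

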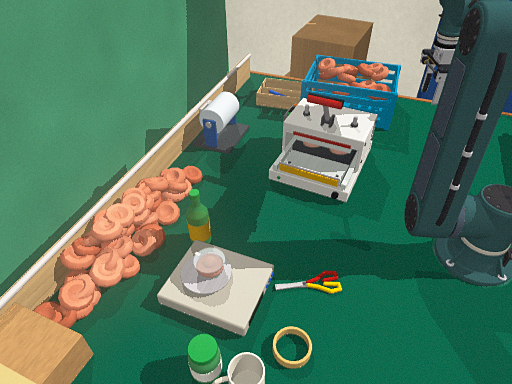

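The top view shows the sealer at about (378,220) with its front and yellow lip to the left (325,218), and the red bar near (378,218). The side view shows the grip at (325,101), a second red stripe on the head at (322,140) and the yellow lip at (308,175). So sealer +x points to about world −y.

```bash
cat > h.py <<'E'
import numpy as np,cv2
def cloud(s):
    v,u=np.mgrid[:384,:512]; z=s["z_map"].astype(float)
    c=np.dstack([(u-s["cx"])/s["fx"]*z,(v-s["cy"])/s["fy"]*z,z])
    return (c-s["t"])@s["R"], z>0
def masks(s):
    h=cv2.cvtColor(s["color"],cv2.COLOR_RGB2HSV);H,S,V=[h[...,i].astype(int) for i in range(3)]
    return ((H<8)|(H>172))&(S>150)&(V>70), (H>20)&(H<32)&(S>130)&(V>100), (S<50)&(V>150)
E
python3 - <<'E'
from h import *
for n in("top","side"):
    s=dict(np.load(f"pics/{n}0.npz")); P,ok=cloud(s); r,y,w=masks(s)
    roi=ok&(P[...,1]<-0.0)&(P[...,1]>-.5)&(P[...,0]>.25)&(P[...,0]<.65)
    for nm,m in(("red hi",r&roi&(P[...,2]>.22)),("red lo",r&roi&(P[...,2]<.22)&(P[...,2]>.08)),("yel",y&roi&(P[...,2]>.05)),("head",w&roi&(abs(P[...,2]-.175)<.012))):
        q=P[m]
        if len(q)<8: print(n,nm,len(q));continue
        rc=cv2.minAreaRect((q[:,:2]*1000).astype(np.float32))
        print(n,nm,len(q),"med",np.median(q,0).round(4),"lo",np.percentile(q,3,0).round(3),"hi",np.percentile(q,97,0).round(3),"rect",np.round(rc[0],1),np.round(rc[1],1),round(rc[2],2))
        if nm!="head":
            f=np.linalg.svd(q-q.mean(0),full_matrices=False)[2][0];print("   dir",f.round(3),"deg",np.degrees(np.arctan2(f[1],f[0])).round(2))
        else: print(np.round(cv2.boxPoints(rc),0).tolist())
E
```

```text
top red hi 237 med [ 0.5146 -0.1837  0.3018] lo [ 0.467 -0.191  0.294] hi [ 0.565 -0.176  0.307] rect [ 515.7 -184.1] [ 11.4 104.3] 85.19
   dir [-0.996  0.087 -0.003] deg 175.0
top red lo 109 med [ 0.5187 -0.2074  0.1475] lo [ 0.422 -0.214  0.14 ] hi [ 0.607 -0.199  0.153] rect [ 513.9 -206.6] [  3.4 195. ] 85.05
   dir [-0.996  0.085 -0.002] deg 175.11
top yel 210 med [ 0.5235 -0.0998  0.0817] lo [ 0.431 -0.11   0.062] hi [ 0.614 -0.091  0.088] rect [ 522.4 -101. ] [  7.2 197. ] 85.01
   dir [-0.996  0.085 -0.003] deg 175.11
top head 5483 med [ 0.4989 -0.3142  0.177 ] lo [ 0.373 -0.393  0.173] hi [ 0.636 -0.212  0.181] rect [ 504.8 -303.3] [191.5 280.4] 85.41
[[357.0, -388.0], [637.0, -410.0], [652.0, -219.0], [373.0, -197.0]]
side red hi 254 med [ 0.5102 -0.1805  0.2967] lo [ 0.461 -0.189  0.285] hi [ 0.562 -0.172  0.304] rect [ 511.8 -181.8] [ 15.7 107.8] 85.41
   dir [-0.996  0.089 -0.011] deg 174.92
side red lo 146 med [ 0.5069 -0.204   0.1435] lo [ 0.418 -0.214  0.137] hi [ 0.602 -0.195  0.149] rect [ 511.6 -204.6] [ 10.1 199.7] 84.41
   dir [-0.996  0.089  0.003] deg 174.88
side yel 370 med [ 0.5159 -0.0962  0.0725] lo [ 0.426 -0.106  0.059] hi [ 0.614 -0.087  0.084] rect [520.1 -96.1] [ 11.5 197.9] 84.11
   dir [-0.996  0.089 -0.002] deg 174.88
side head 2072 med [ 0.4783 -0.2708  0.176 ] lo [ 0.369 -0.378  0.167] hi [ 0.634 -0.201  0.179] rect [ 502.4 -298.9] [193.5 278.7] 85.27
[[356.0, -384.0], [633.0, -407.0], [649.0, -214.0], [371.0, -191.0]]
```

Sealer origin is at about (0.5145, -0.1765) with yaw -95°. The predicted lip facing agrees with the measured one to 1 mm, and head size, lip length and grip size all fit. I'll raise the tool, turn it so the closing axis lies along the lip, then go in front of the grip with half-open fingers straddling the rod.

```bash
python3 -m crank '[[0.5,[0,0,-0.025],[0,0,-7.95]],[0.5,[0,0,-0.025],[0,0,-7.95]],[0.5,[0,0,-0.025],[0,0,-7.95]],[0.5,[0,0,-0.025],[0,0,-7.95]],[0.5,[0,0,-0.025],[0,0,-7.95]],[0.5,[0,0,-0.025],[0,0,-7.95]],[0.5,[0,0,-0.025],[0,0,-7.95]],[0.5,[0,0,-0.025],[0,0,-7.95]]]'
python3 -m crank '[[0.5,[0.033,0.023,0],[0,0,0]],[0.5,[0.033,0.023,0],[0,0,0]],[0.5,[0.033,0.023,0],[0,0,0]],[0.5,[0.033,0.023,0],[0,0,0]],[0.5,[0.033,0.023,0],[0,0,0]],[0.5,[0.033,0.023,0],[0,0,0]]]'
```

```text
time: 0.9
tool_pos: [0.2008, -0.5118, 0.3858]
ee_rot: [-3.141, -0.001, 1.49]
wrist_force: [0.3, -1.0, -1.0]
width: 0.0474
finger_force: 0.0
time: 1.5
tool_pos: [0.3562, -0.3253, 0.3849]
ee_rot: [-3.141, -0.0, 1.484]
wrist_force: [0.7, -0.4, -0.3]
width: 0.0471
finger_force: 0.0
```

```bash
python3 -m crank '[[0.5,[0.034,0.024,0],[0,0,0]],[0.5,[0.034,0.024,0],[0,0,0]],[0.5,[0.034,0.024,0],[0,0,0]],[0.5,[0.034,0.024,0],[0,0,0]],[0.5,[0.034,0.024,0],[0,0,0]],[0.5,[0.033,0.025,0],[0,0,0]]]'
python3 -m crank '[[0.5,[0,0,0.03],[0,0,0]],[0.5,[0,0,0.03],[0,0,0]],[0.5,[0,0,0.03],[0,0,0]],[0.5,[0,0,0.028],[0,0,0]],[0.5,[0,0,0],[0,0,0]]]'
python3 - <<'E'
from bench import vision
import cv2,numpy as np
a=vision.snapshot("side")["color"][50:250,200:460,::-1]
cv2.imwrite("pics/a.png",cv2.resize(a,(780,600)))
E
```

```text
time: 2.1
tool_pos: [0.5183, -0.1355, 0.385]
ee_rot: [-3.141, 0.0, 1.484]
wrist_force: [0.4, -1.0, 0.1]
width: 0.047
finger_force: 0.0
time: 2.6
tool_pos: [0.5153, -0.1361, 0.2616]
ee_rot: [-3.131, -0.003, 1.484]
wrist_force: [0.1, -0.5, 0.1]
width: 0.0468
finger_force: 0.0
```

View pics/a.png

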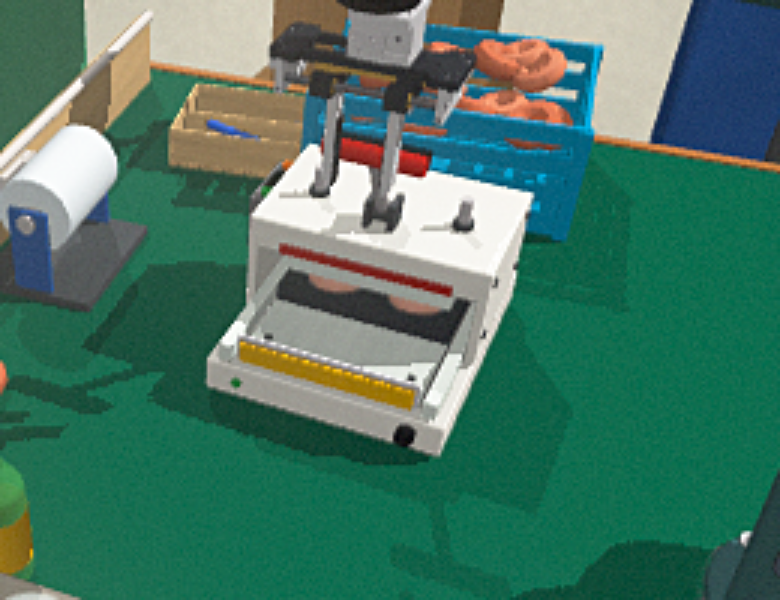

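The two fingers hang before the red grip (crop ~(325,190) and (385,210); the grip is behind them at (375,155)). Now I push to the rear.

```bash
python3 -m crank '[[0.5,[-0.010,0,0],[0,0,0]],[0.5,[-0.010,0,0],[0,0,0]],[0.5,[-0.010,0,-0.001],[0,0,0]],[0.5,[-0.010,0,-0.002],[0,0,0]],[0.5,[-0.010,0,-0.002],[0,0,0]],[0.5,[-0.010,0,-0.002],[0,0,0]],[0.5,[-0.010,0,-0.001],[0,0,0]],[0.5,[-0.010,0,0],[0,0,0]]]'
python3 -m crank '[[0.5,[-0.010,0,0],[0,0,0]],[0.5,[-0.010,0,0],[0,0,0]],[0.5,[-0.010,0,0],[0,0,0]],[0.5,[-0.010,0,0],[0,0,0]],[0.5,[-0.010,0,0],[0,0,0]]]'
```

```text
time: 3.45
tool_pos: [0.5124, -0.2143, 0.2807]
ee_rot: [3.133, -0.004, 1.488]
wrist_force: [1.6, 9.2, 6.8]
width: 0.047
finger_force: 4.4
time: 3.95
tool_pos: [0.5073, -0.2658, 0.2772]
ee_rot: [3.138, -0.003, 1.486]
wrist_force: [2.2, 5.3, -1.8]
width: 0.047
finger_force: 3.0
```

```bash
python3 -m crank '[[0.5,[-0.007,0,0.001],[0,0,0]],[0.5,[-0.007,0,0.001],[0,0,0]],[0.5,[-0.006,0,0.002],[0,0,0]]]'
python3 -m crank '[[0.5,[-0.004,0,0.002],[0,0,0]],[0.5,[-0.004,0,0.001],[0,0,0]]]'
```

```text
time: 4.25
tool_pos: [0.5055, -0.2859, 0.272]
ee_rot: [3.139, -0.003, 1.485]
wrist_force: [2.6, 5.0, -0.9]
width: 0.0468
finger_force: 2.6
time: 4.45
tool_pos: [0.5048, -0.2938, 0.2688]
ee_rot: [3.139, -0.003, 1.485]
wrist_force: [3.5, 13.0, 7.6]
width: 0.047
finger_force: 6.9
```

```bash
python3 -m crank '[[0.5,[-0.003,0,0],[0,0,0]],[0.5,[0,0,0],[0,0,0]]]'
```

```text
time: 4.65
tool_pos: [0.5048, -0.2937, 0.2689]
ee_rot: [3.14, -0.008, 1.488]
wrist_force: [1.7, 12.8, 1.7]
width: 0.0471
finger_force: 6.0
```

```bash
python3 -m crank '[[0.5,[-0.004,0,0],[0,0,0]],[0.5,[-0.003,0,0],[0,0,0]],[0.5,[0,0,0],[0,0,0]]]'
python3 -m crank '[[0.5,[0.02,0,0],[0,0,0]],[0.5,[0.03,0,0],[0,0,0]],[0.5,[0.04,0,0],[0,0,0]],[0.5,[0.04,0,0],[0,0,0]],[0.5,[0.04,0,-0.02],[0,0,0]],[0.5,[0,0,0],[0,0,0]]]'
python3 - <<'E'
from h import *
from bench import vision
s=vision.snapshot("side");cv2.imwrite("pics/b.png",cv2.resize(s["color"][50:250,200:460,::-1],(780,600)))
th=np.radians(-95);ex=np.array([np.cos(th),np.sin(th)]);ey=np.array([-ex[1],ex[0]]);o=np.array([.5145,-.1765])
for n,s in(("side",s),("top",vision.snapshot("top"))):
    P,ok=cloud(s);r,y,w=masks(s)
    q=np.dstack([(P[...,:2]-o)@ex,(P[...,:2]-o)@ey,P[...,2]])
    box=ok&(q[...,0]>.05)&(q[...,0]<.2)&(abs(q[...,1])<.06)&(q[...,2]>.24)&(q[...,2]<.32)
    for nm,m in(("red",box&r),("all",box)): print(n,nm,m.sum(),np.percentile(q[m],[3,50,97],0).round(3).tolist())
E
```

```text
time: 4.95
tool_pos: [0.5047, -0.2936, 0.269]
ee_rot: [3.141, -0.021, 1.494]
wrist_force: [2.9, 26.9, 3.3]
width: 0.0472
finger_force: 13.6
time: 5.55
tool_pos: [0.5188, -0.1327, 0.2923]
ee_rot: [3.135, 0.002, 1.488]
wrist_force: [-0.5, -1.2, 1.1]
width: 0.047
finger_force: 0.0
side red 218 [[0.124, -0.054, 0.289], [0.13, -0.014, 0.302], [0.143, 0.05, 0.31]]
side all 296 [[0.107, -0.054, 0.249], [0.129, -0.006, 0.299], [0.142, 0.05, 0.309]]Traceback (most recent call last):
  File "<stdin>", line 9, in <module>
    return _quantile_unchecked(
        a, q, axis, out, overwrite_input, method, keepdims, weights)
    return _ureduce(a,
                    func=_quantile_ureduce_func,
    ...<5 lines>...
                    overwrite_input=overwrite_input,
                    method=method)
    r = func(a, **kwargs)
    result = _quantile(arr,
                       quantiles=q,
    ...<2 lines>...
                       out=out,
                       weights=wgt)
    slices_having_nans = np.isnan(arr[-1, ...])
                                  ~~~^^^^^^^^^
IndexError: index -1 is out of bounds for axis 0 with size 0
```

View pics/b.png

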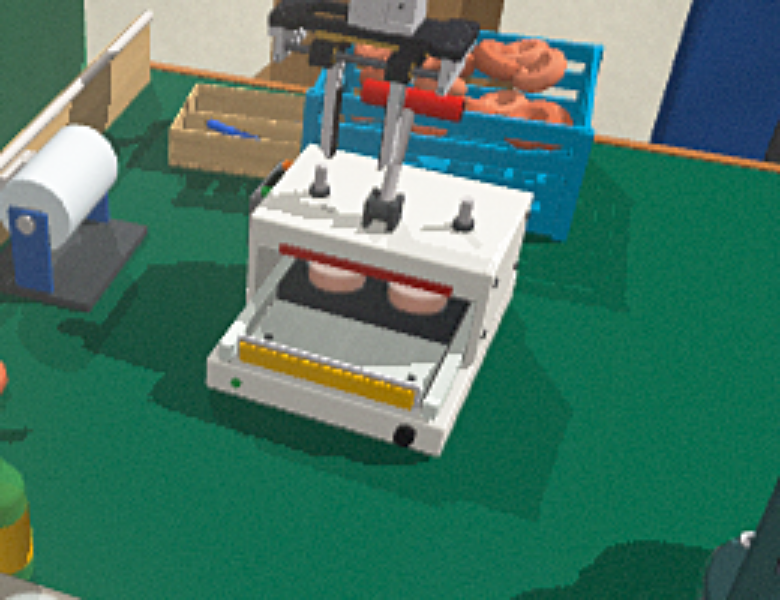

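The grip now stands at the rear (crop (412,100)), measured x ≈ 0.14, z ≈ 0.297, and it didn't move under 27 N, so it's on its stop. The head is up and the packs are visible at (337,275) and (417,298). Next: shut the fingers and go down behind the lip.

```bash
python3 -m crank '[[1,[0.004,0,0.03],[0,0,0]],[1,[0,0,0.03],[0,0,0]],[1,[0,0,0.03],[0,0,0]],[1,[0,0,0.03],[0,0,0]],[1,[0,0,0.03],[0,0,0]],[1,[0,0,0],[0,0,0]],[1,[0,0,0],[0,0,0]]]'
```

```text
time: 6.35
tool_pos: [0.5175, -0.1326, 0.1379]
ee_rot: [-3.14, 0.0, 1.482]
wrist_force: [0.1, -0.3, 0.7]
width: 0.0003
finger_force: 0.0
```

```bash
python3 -m crank '[[1,[0,0,0.02],[0,0,0]],[1,[0,0,0.02],[0,0,0]],[1,[0,0,0.015],[0,0,0]],[1,[0,0,0.010],[0,0,0]],[1,[0,0,0.004],[0,0,0]],[1,[0,0,0],[0,0,0]]]'
python3 - <<'E'
from h import *
from bench import vision
s=vision.snapshot("side");cv2.imwrite("pics/c.png",cv2.resize(s["color"][50:250,200:460,::-1],(780,600)))
E
```

```text
time: 6.95
tool_pos: [0.5182, -0.1313, 0.0695]
ee_rot: [3.141, 0.0, 1.484]
wrist_force: [-1.1, -0.4, -0.6]
width: 0.0003
finger_force: 0.0
```

View pics/c.png

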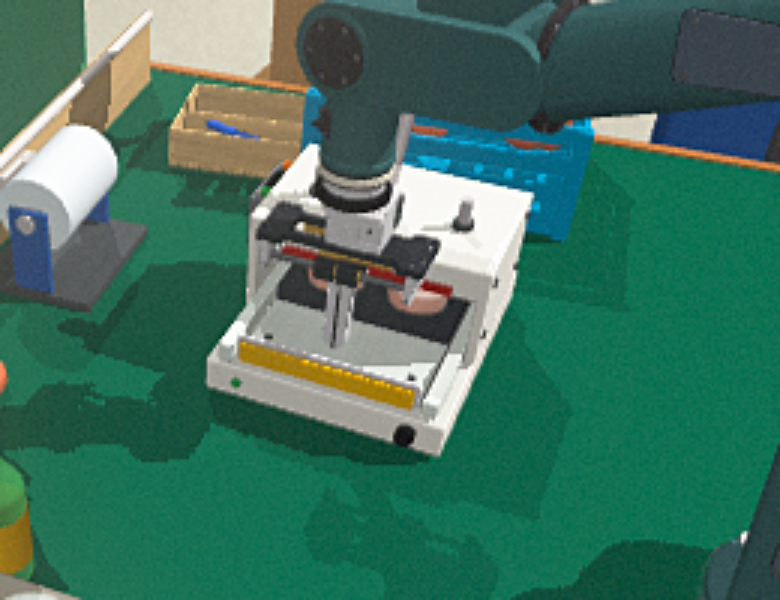

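The closed fingertips stand on the free plate (crop (340,340)) between the lip (325,370) and the nest block, clear of the lip. Now draw gently.

```bash
python3 -m crank '[[1,[0.006,0,0],[0,0,0]],[1,[0.005,0,0],[0,0,0]],[1,[0.003,0,0],[0,0,0]],[1,[0.002,0,0],[0,0,0]],[1,[0.002,0,0],[0,0,0]],[1,[0.002,0,0],[0,0,0]],[1,[0.003,0,0],[0,0,0]],[1,[0.003,0,0],[0,0,0]]]'
python3 -m crank '[[1,[0.004,0,0],[0,0,0]],[1,[0.004,0,0],[0,0,0]],[1,[0.004,0,0],[0,0,0]],[1,[0.004,0,0],[0,0,0]],[1,[0.004,0,0],[0,0,0]],[1,[0.004,0,0],[0,0,0]],[1,[0.004,0,0],[0,0,0]],[1,[0.004,0,0],[0,0,0]]]'
```

```text
time: 7.8
tool_pos: [0.5204, -0.1051, 0.0694]
ee_rot: [-3.142, 0.0, 1.484]
wrist_force: [0.1, 0.4, -0.1]
width: 0.0008
finger_force: 0.0
time: 8.6
tool_pos: [0.5232, -0.073, 0.0694]
ee_rot: [3.141, 0.0, 1.484]
wrist_force: [-0.5, 0.1, -0.1]
width: 0.0003
finger_force: 0.0
```

No resistance where the lip should push back with about 3 N. I'll look before going on.

```bash
python3 - <<'E'
from h import *
from bench import vision
s=vision.snapshot("side");cv2.imwrite("pics/d.png",cv2.resize(s["color"][50:250,200:460,::-1],(780,600)))
for n,s in(("side",s),("top",vision.snapshot("top"))):
    P,ok=cloud(s);r,y,w=masks(s)
    m=y&ok&(P[...,0]>.35)&(P[...,0]<.68)&(abs(P[...,1])<.2)&(P[...,2]>.05)&(P[...,2]<.1)
    print(n,m.sum(),np.percentile(P[m],[3,50,97],0).round(3).tolist())
E
```

```text
side 330 [[0.426, -0.106, 0.06], [0.505, -0.096, 0.072], [0.614, -0.087, 0.084]]Traceback (most recent call last):
  File "<stdin>", line 7, in <module>
    return _quantile_unchecked(
        a, q, axis, out, overwrite_input, method, keepdims, weights)
    return _ureduce(a,
                    func=_quantile_ureduce_func,
    ...<5 lines>...
                    overwrite_input=overwrite_input,
                    method=method)
    r = func(a, **kwargs)
    result = _quantile(arr,
                       quantiles=q,
    ...<2 lines>...
                       out=out,
                       weights=wgt)
    slices_having_nans = np.isnan(arr[-1, ...])
                                  ~~~^^^^^^^^^
IndexError: index -1 is out of bounds for axis 0 with size 0
```

View pics/d.png

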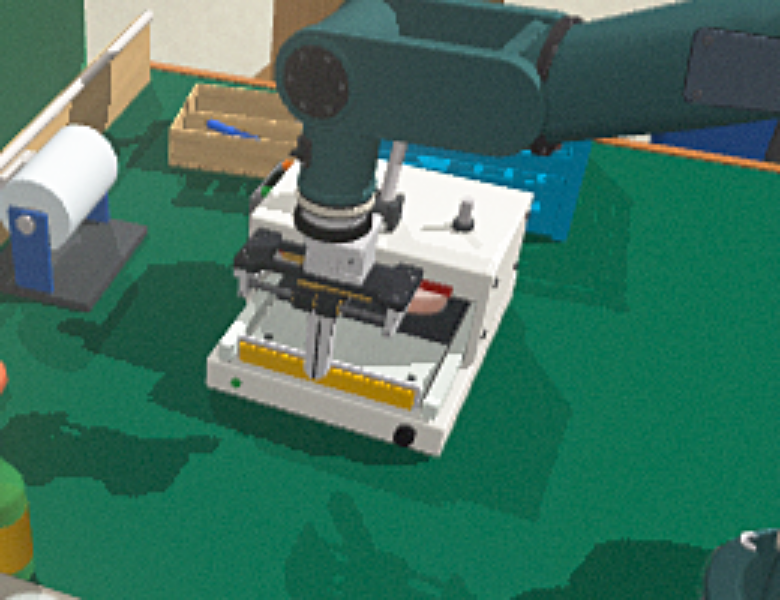

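```bash
python3 - <<'E'
from h import *
from bench import vision,robot
o=robot.get_obs();print(o["tool_pos"].round(4) if hasattr(o["tool_pos"],"round") else o["tool_pos"])
for n in("side","top"):
    s=vision.snapshot(n);P,ok=cloud(s)
    for z in (0,-.03):
        X=np.array(o["tool_pos"])-[0,0,z];c=s["R"]@X+s["t"];print(n,"proj",(c[0]/c[2]*s["fx"]+s["cx"]).round(1),(c[1]/c[2]*s["fy"]+s["cy"]).round(1),c[2].round(3))
    if n=="side":
        img=s["color"][120:200,270:350,::-1]; cv2.imwrite("pics/e.png",cv2.resize(img,(600,600),interpolation=cv2.INTER_NEAREST))
        for v in range(160,182,2): print(v,[tuple(P[v,u].round(3).tolist()) for u in(303,306,309)])
E
```

```text
[ 0.5232 -0.0729  0.0694]
side proj 304.7 179.5 1.228
side proj 305.4 172.3 1.208
160 [(0.533, -0.066, 0.15), (0.524, -0.067, 0.152), (0.514, -0.062, 0.158)]
162 [(0.532, -0.061, 0.146), (0.523, -0.065, 0.146), (0.514, -0.064, 0.149)]
164 [(0.532, -0.066, 0.135), (0.522, -0.063, 0.14), (0.513, -0.063, 0.143)]
166 [(0.531, -0.065, 0.128), (0.522, -0.064, 0.131), (0.512, -0.062, 0.136)]
168 [(0.53, -0.061, 0.123), (0.52, -0.06, 0.127), (0.511, -0.064, 0.127)]
170 [(0.53, -0.064, 0.113), (0.52, -0.062, 0.118), (0.512, -0.069, 0.115)]
172 [(0.529, -0.063, 0.106), (0.52, -0.065, 0.108), (0.513, -0.076, 0.101)]
174 [(0.528, -0.062, 0.099), (0.519, -0.062, 0.102), (0.516, -0.098, 0.075)]
176 [(0.535, -0.098, 0.061), (0.525, -0.099, 0.063), (0.515, -0.095, 0.07)]
178 [(0.534, -0.097, 0.054), (0.526, -0.104, 0.051), (0.514, -0.097, 0.06)]
180 [(0.533, -0.092, 0.05), (0.523, -0.096, 0.049), (0.513, -0.095, 0.053)]
top proj 314.9 215.3 1.137
top proj 316.8 215.3 1.107
```

View pics/e.png

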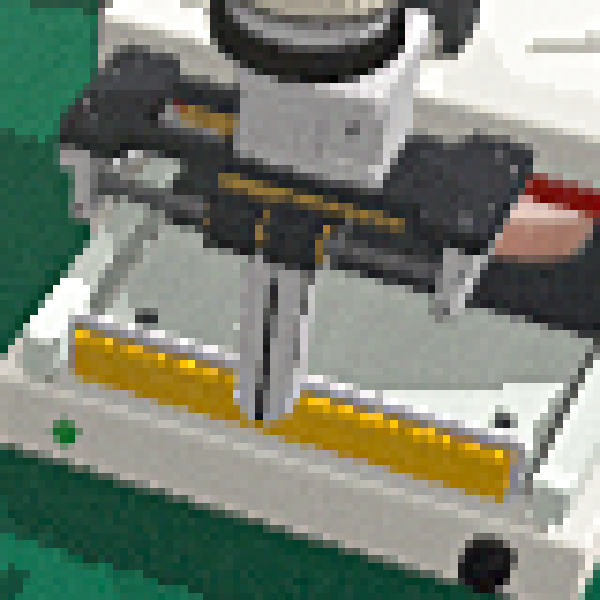

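The fingertips are in front of the lip (e.png ~(265,425)). Depth puts their real end at z ≈ 0.096 where the state says 0.069, so they passed over the lip (0.088) without touching it. The tray hasn't moved. I'll lift, go back behind the lip and go about 27 mm lower in small steps, watching the force and checking the tip by depth.

```bash
python3 -m crank '[[1,[0,0,-0.015],[0,0,0]],[1,[-0.015,0,-0.005],[0,0,0]],[1,[-0.02,0,0],[0,0,0]],[1,[-0.02,0,0],[0,0,0]],[1,[-0.005,0,0],[0,0,0]],[1,[0,0,0.01],[0,0,0]],[1,[0,0,0.01],[0,0,0]],[1,[0,0,0],[0,0,0]]]'
cat > tip.py <<'E'
from h import *
from bench import vision,robot
T=np.array(robot.get_obs()["tool_pos"]);s=vision.snapshot("side");P,ok=cloud(s)
m=ok&(abs(P[...,0]-T[0])<.009)&(P[...,1]-T[1]>0.001)&(P[...,1]-T[1]<.016)&(P[...,2]>.05)&(P[...,2]<.2)
q=P[m];print("tcp",T.round(4),"finger face n",len(q),"lowest z",np.sort(q[:,2])[:12].round(3),"face y",np.median(q[:,1]).round(4))
cv2.imwrite("pics/tip.png",cv2.resize(s["color"][120:200,270:350,::-1],(600,600),interpolation=cv2.INTER_NEAREST))
E
python3 tip.py
```

```text
time: 9.6
tool_pos: [0.5162, -0.1319, 0.0666]
ee_rot: [-3.137, -0.002, 1.485]
wrist_force: [-0.5, 0.1, -0.3]
width: 0.0002
finger_force: 0.0
tcp [ 0.5162 -0.1319  0.0666] finger face n 116 lowest z [0.087 0.088 0.089 0.091 0.094 0.094 0.094 0.095 0.096 0.096 0.096 0.097] face y -0.1229
```

```bash
python3 -m crank '[[1,[0,0,0.005],[0,0,0]],[1,[0,0,0.005],[0,0,0]],[1,[0,0,0.003],[0,0,0]],[1,[0,0,0],[0,0,0]]]'; python3 tip.py
python3 -m crank '[[1,[0,0,0.003],[0,0,0]],[1,[0,0,0],[0,0,0]]]'
python3 -m crank '[[1,[0,0,0.003],[0,0,0]],[1,[0,0,0],[0,0,0]]]'; python3 tip.py
```

```text
time: 10.05
tool_pos: [0.5176, -0.1329, 0.0557]
ee_rot: [-3.141, -0.0, 1.484]
wrist_force: [0.3, 0.3, -0.1]
width: 0.0007
finger_force: 0.0
tcp [ 0.5176 -0.1329  0.0557] finger face n 115 lowest z [0.077 0.079 0.08  0.08  0.08  0.083 0.084 0.085 0.085 0.085 0.085 0.087] face y -0.1237
time: 10.3
tool_pos: [0.5178, -0.1331, 0.0531]
ee_rot: [-3.141, 0.0, 1.484]
wrist_force: [-0.8, 0.0, -0.2]
width: 0.0003
finger_force: 0.0
time: 10.5
tool_pos: [0.5177, -0.1331, 0.0499]
ee_rot: [-3.141, -0.0, 1.484]
wrist_force: [0.5, -0.1, -0.1]
width: 0.0004
finger_force: 0.0
tcp [ 0.5177 -0.1331  0.0499] finger face n 111 lowest z [0.075 0.076 0.076 0.077 0.077 0.079 0.079 0.083 0.083 0.084 0.085 0.085] face y -0.1241
```

View pics/tip.png

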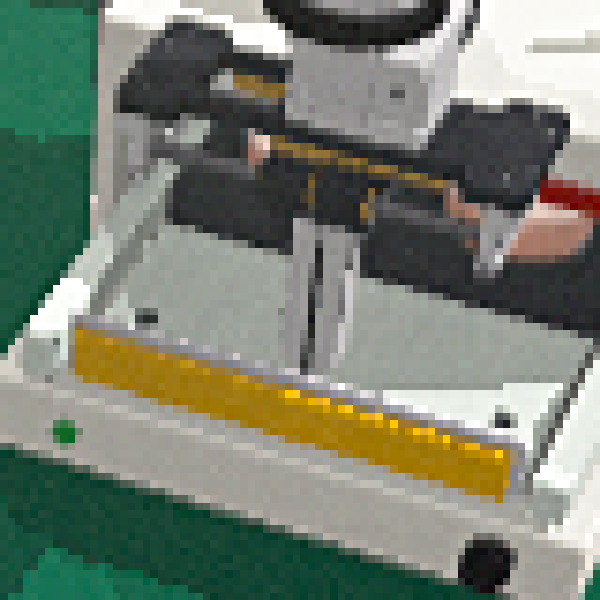

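Fingertips are behind the lip at (310,370), about 13 mm below its top edge by depth. I'll go 5 mm deeper, then draw slowly and watch for the 3 N.

```bash
python3 -m crank '[[1,[0,0,0.003],[0,0,0]],[1,[0,0,0.002],[0,0,0]],[1,[0,0,0],[0,0,0]]]'
python3 -m crank '[[1,[0.006,0,0],[0,0,0]],[1,[0.005,0,0],[0,0,0]],[1,[0.003,0,0],[0,0,0]],[1,[0.002,0,0],[0,0,0]],[1,[0.002,0,0],[0,0,0]],[1,[0.002,0,0],[0,0,0]]]'
python3 -m crank '[[1,[0.002,0,0],[0,0,0]],[1,[0.002,0,0],[0,0,0]],[1,[0.002,0,0],[0,0,0]],[1,[0.003,0,0],[0,0,0]]]'
```

```text
time: 10.85
tool_pos: [0.5176, -0.1331, 0.0449]
ee_rot: [-3.141, -0.0, 1.484]
wrist_force: [-0.7, 0.3, 0.4]
width: 0.0006
finger_force: 0.0
time: 11.45
tool_pos: [0.5197, -0.1139, 0.0455]
ee_rot: [3.141, 0.002, 1.484]
wrist_force: [-0.4, -2.7, -0.3]
width: 0.0003
finger_force: 1.3
time: 11.85
tool_pos: [0.5205, -0.1044, 0.0455]
ee_rot: [3.141, 0.0, 1.484]
wrist_force: [-0.1, -2.5, -0.2]
width: 0.0001
finger_force: 1.3
```

The tray is drawing at about 2.7 N.

```bash
python3 -m crank '[[1,[0.004,0,0],[0,0,0]],[1,[0.005,0,0],[0,0,0]],[1,[0.005,0,0],[0,0,0]],[1,[0.005,0,0],[0,0,0]],[1,[0.005,0,0],[0,0,0]],[1,[0.005,0,0],[0,0,0]],[1,[0.005,0,0],[0,0,0]],[1,[0.005,0,0],[0,0,0]]]'
python3 -m crank '[[1,[0.005,0,0],[0,0,0]],[1,[0.005,0,0],[0,0,0]],[1,[0.005,0,0],[0,0,0]],[1,[0.005,0,0],[0,0,0]],[1,[0.005,0,0],[0,0,0]],[1,[0.005,0,0],[0,0,0]],[1,[0.005,0,0],[0,0,0]],[1,[0.005,0,0],[0,0,0]]]'
python3 -m crank '[[1,[0.005,0,0],[0,0,0]],[1,[0.005,0,0],[0,0,0]],[1,[0.005,0,0],[0,0,0]],[1,[0.005,0,0],[0,0,0]],[1,[0.005,0,0],[0,0,0]],[1,[0.005,0,0],[0,0,0]],[1,[0.005,0,0],[0,0,0]],[1,[0.005,0,0],[0,0,0]]]'
```

```text
time: 12.65
tool_pos: [0.5239, -0.065, 0.0455]
ee_rot: [3.142, 0.0, 1.484]
wrist_force: [-1.4, -2.0, 2.4]
width: 0.0008
finger_force: 1.4
time: 13.45
tool_pos: [0.5273, -0.0252, 0.0454]
ee_rot: [-3.142, 0.0, 1.484]
wrist_force: [-1.3, -2.0, 1.9]
width: 0.0006
finger_force: 1.4
time: 14.25
tool_pos: [0.5307, 0.0147, 0.0453]
ee_rot: [-3.141, 0.0, 1.484]
wrist_force: [-1.7, -2.9, 2.2]
width: 0.0007
finger_force: 1.4
```

```bash
python3 -m crank '[[1,[0.004,0,0],[0,0,0]],[1,[0.004,0,0],[0,0,0]],[1,[0.004,0,0],[0,0,0]],[1,[0.003,0,0],[0,0,0]],[1,[0.003,0,0],[0,0,0]],[1,[0.002,0,0],[0,0,0]],[1,[0.002,0,0],[0,0,0]]]'
python3 -m crank '[[1,[0.002,0,0],[0,0,0]],[1,[0.002,0,0],[0,0,0]],[1,[0.002,0,0],[0,0,0]]]'
python3 -m crank '[[1,[0.002,0,0],[0,0,0]],[1,[0.001,0,0],[0,0,0]],[1,[0.001,0,0],[0,0,0]]]'
```

```text
time: 14.95
tool_pos: [0.5326, 0.0363, 0.0453]
ee_rot: [-3.141, 0.0, 1.484]
wrist_force: [-1.8, -2.5, 1.6]
width: 0.0003
finger_force: 1.3
time: 15.25
tool_pos: [0.5331, 0.0423, 0.0453]
ee_rot: [-3.141, 0.0, 1.484]
wrist_force: [-1.9, -3.1, 1.0]
width: 0.0005
finger_force: 1.3
time: 15.55
tool_pos: [0.5332, 0.0426, 0.0454]
ee_rot: [-3.141, 0.007, 1.483]
wrist_force: [-3.2, -12.0, 2.0]
width: 0.0008
finger_force: 6.2
```

It's at the stop: 12 N with no further travel. One more small press to confirm, then back off, lift clear and look.

```bash
python3 -m crank '[[1,[0.002,0,0],[0,0,0]],[1,[0,0,0],[0,0,0]]]'
python3 -m crank '[[1,[-0.006,0,0],[0,0,0]],[1,[-0.008,0,0],[0,0,0]],[1,[-0.006,0,0],[0,0,0]],[1,[0,0,-0.02],[0,0,0]],[1,[0,0,-0.03],[0,0,0]],[1,[0,0,-0.04],[0,0,0]],[1,[0,0,-0.04],[0,0,0]],[1,[0,0,-0.04],[0,0,0]]]'
python3 -m crank '[[1,[0,-0.04,-0.02],[0,0,0]],[1,[0,-0.04,0],[0,0,0]],[1,[0,-0.04,0],[0,0,0]],[1,[0,-0.04,0],[0,0,0]],[1,[0,-0.04,0],[0,0,0]],[1,[0,0,0],[0,0,0]]]'
python3 - <<'E'
from h import *
from bench import vision,robot
s=vision.snapshot("side");t=vision.snapshot("top")
cv2.imwrite("pics/f.png",np.vstack([cv2.resize(s["color"][60:240,200:460,::-1],(433,300)),cv2.resize(t["color"][110:300,236:510,::-1],(433,300))]))
th=np.radians(-95);ex=np.array([np.cos(th),np.sin(th)]);ey=np.array([-ex[1],ex[0]]);o=np.array([.5145,-.1765])
for n,s in(("side",s),("top",t)):
    P,ok=cloud(s);r,y,w=masks(s)
    q=np.dstack([(P[...,:2]-o)@ex,(P[...,:2]-o)@ey,P[...,2]])
    for nm,m in(("yel",y&ok&(abs(q[...,0]+.235)<.03)&(q[...,2]>.05)&(q[...,2]<.1)),("grip",r&ok&(abs(q[...,0]-.13)<.05)&(q[...,2]>.25))):
        if m.any(): print(n,nm,m.sum(),np.percentile(q[m],[3,50,97],0).round(3).tolist())
    for b in(.05,-.05):
        m=ok&(np.hypot(q[...,0]+.06,q[...,1]-b)<.06)&(q[...,2]>.092)&(q[...,2]<.12)
        c,rr=cv2.minEnclosingCircle((q[m][:,:2]*1000).astype(np.float32)) if m.any() else (0,0); print(n,"pack at",b,m.sum(),np.round(c,1),round(rr,1),np.percentile(q[m][:,2],[50,97]).round(3) if m.any() else 0)
E
```

```text
time: 15.75
tool_pos: [0.5331, 0.0425, 0.0454]
ee_rot: [-3.141, 0.011, 1.483]
wrist_force: [-4.1, -15.3, 3.6]
width: 0.0008
finger_force: 7.7
time: 16.55
tool_pos: [0.5319, 0.0287, 0.2168]
ee_rot: [3.141, -0.001, 1.484]
wrist_force: [-1.2, -0.0, -0.0]
width: 0.0002
finger_force: 0.0
time: 17.15
tool_pos: [0.3301, 0.0464, 0.2364]
ee_rot: [3.138, -0.001, 1.485]
wrist_force: [0.6, 0.3, 1.1]
width: 0.0007
finger_force: 0.0
side yel 412 [[-0.243, -0.096, 0.059], [-0.24, -0.006, 0.073], [-0.236, 0.091, 0.084]]
side grip 267 [[0.125, -0.055, 0.289], [0.13, -0.004, 0.302], [0.143, 0.05, 0.31]]
side pack at 0.05 326 [-58.6  48. ] 41.8 [0.105 0.108]
side pack at -0.05 352 [-58.9 -50.6] 42.9 [0.105 0.108]
top yel 140 [[-0.239, -0.092, 0.068], [-0.236, -0.001, 0.083], [-0.233, 0.092, 0.087]]
top grip 453 [[0.129, -0.048, 0.298], [0.136, 0.002, 0.308], [0.15, 0.051, 0.312]]
top pack at 0.05 522 [-55.5  50.7] 41.3 [0.106 0.11 ]
top pack at -0.05 531 [-57.8 -51.5] 40.9 [0.106 0.109]
```

View pics/f.png

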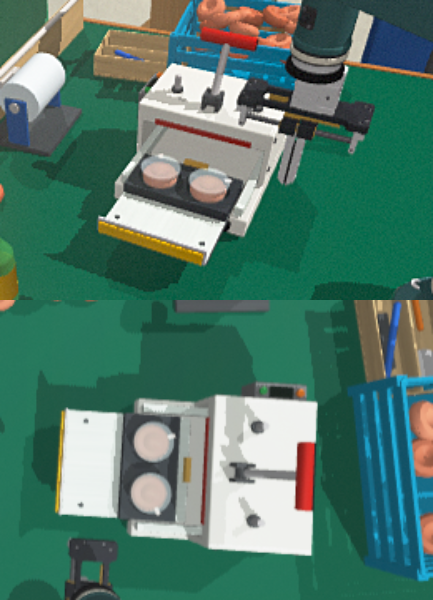

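The tray has moved 160 mm (lip facing from -0.080 to -0.240) and the lever is still at the rear. Both packs sit in their nests (side view (160,170) and (209,185)), with centres at (-58, ±50) mm and tops at about 0.105 m. The robot is clear of everything, so I'm handing in.

```bash
python3 -c "
from bench import robot
print(robot.close_job())"
```

```text
the job is handed in; nothing more can be done
None
```

The lever is back against its stop with the head raised, the tray is fully out (160 mm) against its stop with both packs in their nests, nothing else was touched, and the job is handed in; a first hooking pass went over the lip without touching it and was redone lower.

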